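# Load the spice caddy and hold it up by its bail

### The job

Get the spice caddy ready for the table: with its bail still folded down, stand the tall square spice jar right down in the square nest and the tall round one in the round nest, and leave the short shaker and everything else where they are. Then swing the bail upright while the caddy stays flat on the worktop, and lift the loaded caddy level by the bail's wooden grip, about 10 cm clear. Finish while holding it there, still and level in the air, carried by nothing but the gripper; do not put it down.

Things in the scene. Friction and masses are not known exactly. Their poses are not given: they have to be found in the camera images.
- caddy: Dark wooden spice caddy, loose, about 0.5 kg empty: 76 mm (x) by 196 mm (y), end boards 76 mm high. Origin: centre of its underside; z up, y along its length, x across, to the side where the bail lies folded (away from the robot). 10 mm base board; top board 40 to 48 mm above the underside with two chamfered holes (nests) 48 mm either side of the middle along y: square at +y, round at -y.
- square_nest (a point): Floor of the square nest at the +y end: 53 x 53 mm hole, sides along the caddy's x and y. Point on its axis at the top of the base board, 10 mm above the caddy's underside, 38 mm below the hole's rim; a seated jar's underside stands here.
- round_nest (a point): The same point for the round nest at the -y end, a hole of 51 mm diameter.
- caddy_bail (a joint): Angle of the caddy's bail, a wire U hinged on the end boards about the caddy's y axis, 60 mm above the caddy's origin; its grip swings at 100 mm from that axis. 0: lying level to the caddy's +x; grows as it is raised; 1.57: upright, grip 160 mm above the underside; stop at 1.75. Slightly stiff (0.06 N m): it stays where it is left.
- grip (a point): Middle of the bail's wooden grip, a round bar of 15 mm diameter and 90 mm length along the caddy's y. It turns freely on its wire, so it can be held firmly while the bail swings.
- square_jar: Tall spice jar with a rounded-square body and white round cap: 46 mm across the flats, 55 mm across the corners, 98 mm high, cap of 46 mm diameter above 77 mm, about 0.11 kg, standing. Origin: centre of its underside; z up, flats square to x and y. Fits only the square nest, turned to it within about 15 degrees.
- round_jar: Tall round spice jar with a red cap: 44 mm diameter, 105 mm high, about 0.11 kg, standing. Origin: centre of its underside, z up.
- shaker: Short round seasoning shaker with a red flip lid, 43 mm diameter, 76 mm high, standing among the jars; does not belong in the caddy, leave it where it is. Origin: centre of its underside.
- tin_tuna: Flat round tin, 86 mm diameter, 40 mm high; leave alone. Origin: centre of its underside.
- mug_tea: Mug with diamond pattern, 86 x 120 x 101 mm; leave alone. Origin: on its underside.
- onion: Red onion, 64 x 67 x 71 mm; leave alone. Origin: on its underside.
- garlic: Garlic bulb, 56 mm; leave alone. Origin: on its underside.
Not all that is in view belongs to the job. What is shaped like the round_jar but turquoise or yellow is not meant.

How it is judged (in metres and radians):
On the way, in this order (a step that is already met when the one before it is completed fails the run):
1. both spice jars stand fully down in the nests, the square one in the square nest and the round one in the round nest, let go, with the caddy flat on the worktop and the bail still folded down (distance between square_jar and square_nest below 0.01 m and angle between the z axis of each of square_jar, round_jar and the z axis of caddy, either way round below 0.15 rad and distance between round_jar and round_nest below 0.01 m and contact force between the fingers and square_jar below 0.1 N and contact force between the fingers and round_jar below 0.1 N and height (world z) of caddy below 0.008 m and angle between caddy's own z axis and vertical below 0.06 rad and value of joint caddy_bail below 0.9 rad), for 0.2 s.
2. the bail stands upright, with the loaded caddy still flat on the worktop (distance between square_jar and square_nest below 0.01 m and angle between the z axis of each of square_jar, round_jar and the z axis of caddy, either way round below 0.15 rad and distance between round_jar and round_nest below 0.01 m and height (world z) of caddy below 0.008 m and angle between caddy's own z axis and vertical below 0.06 rad and value of joint caddy_bail above 1.3 rad), for 0.2 s.
At the end, for the whole second after the job is handed in: Held by the fingers, caddy underside 60 to 160 mm up, tilt under 0.10 rad, still (20 mm/s, 0.1 rad/s), bail over 1.2 rad; each jar in its nest, within 10 mm of its floor point and 0.15 rad of the caddy's upright, not touched by the fingers; caddy touches no bystander (distance between square_jar and square_nest below 0.01 m and angle between the z axis of each of square_jar, round_jar and the z axis of caddy, either way round below 0.15 rad and distance between round_jar and round_nest below 0.01 m and contact force between the fingers and square_jar below 0.1 N and contact force between the fingers and round_jar below 0.1 N and height (world z) of caddy between 0.06 and 0.16 m and angle between caddy's own z axis and vertical below 0.1 rad and value of joint caddy_bail above 1.2 rad and linear speed of caddy below 0.02 m/s and angular speed of caddy below 0.1 rad/s and contact force between the fingers and caddy above 2 N and contact force between caddy and shaker below 0.05 N and contact force between caddy and tin_tuna below 0.05 N and contact force between caddy and mug_tea below 0.05 N and contact force between caddy and onion below 0.05 N and contact force between caddy and garlic below 0.05 N); the arm keeps its last pose, push and grip.
It fails at once if the caddy is tipped by more than 0.3 rad (angle between caddy's own z axis and vertical above 0.3 rad).
It fails at once if a spice jar is tipped by more than 0.6 rad (angle between any of square_jar, round_jar's own z axis and vertical above 0.6 rad).
It fails at once if the shaker, tin, mug, onion or garlic is moved by more than 30 mm (distance of any of shaker, tin_tuna, mug_tea, onion, garlic from where it was at the start of the episode above 0.03 m).
It also fails if it takes over 67 s, if anything falls off the work surface, if the arm or the gripper's body presses on something with over 40 N, if the wrist force passes 120 N, or if a joint passes its speed limit or range.

### The arm

A 6-joint arm with a two-finger parallel gripper is mounted at the origin on a cart in front of the work surface, level with it; the furniture and walls round the work are solid. World frame = base frame: x ahead of the robot, y to its left, z up, the work surface at z = 0. Lengths are in mm, angles in rad, forces in N, time in s.
With the tool pointing down it reaches from about 275 to 750 mm from the base axis. Payload 10.2 kg.
Tool frame: the origin (TCP) lies at the very end of the fingers, on their centre line; the grasp point (between the pads) lies 19 mm behind it; z points along the fingers, y is the line along which they close (so a half turn about z gives the same grasp; the last joint's range is limited). The gripper opens to 85 mm and grips with 20 to 120 N. Pads are 22 mm wide; open, the fingers measure 114 mm over their backs; the gripper's body (76 mm by 85 mm) begins 54 mm behind the grasp point. The pads swing forward as they close: fully open they stand 13 mm farther back than shut.
Start: joints at [0.943, 0.313, 1.498, -0, 1.331, -0.223], TCP at [206.776, 482.571, 199.094] pointing down, gripper open.
Joint ranges: [-2.94, 2.94], [-0.97, 2.17], [0.19, 2.56], [-1.23, 4.37], [0.02, 3.11], [-2.88, 2.88]. Speed limits (rad/s): [2.39, 2.39, 3.01, 3.14, 3.14, 3.14].

### API

Orientations are given as a unit quaternion [w, x, y, z].
In Python, from rig import * gives the robot as it stands. The module is installed in compiled form; this text tells all that it offers.
- The arm moves only by the shell command python3 -m crank 'ROWS' [FORCE]. ROWS is JSON, a list that holds one entry, the list of rows, each a list of 7 numbers: the shift along the tool's x, y, z in units of 25 mm (1.0 is 25 mm), then the turn, a rotation vector about the tool's x, y, z in units of 8 degrees (1.0 is 8 degrees), then the finger opening in mm, from 0 to 85.4. A call has exactly 8 rows; each row shifts and turns the commanded pose from where the row before left it, along the tool's axes as they then stand; what a row does not reach is not made up. A row lasts 1/10 s, in which the tool goes at most 50 mm and 8.59 degrees, less where a joint would pass 70% of its speed; a pose out of reach is approached as far as the arm can. A call is refused whole if a number of a shift passes 1 or a number of a turn 1, either way. A call with a gripper value outside its range is refused whole. The fingers move at their own pace and stop on an object; FORCE is the grip in N (left out, the last holds). Time passes only in rows, so rows that do not move let the fingers close, or fill a call up. It gives the time, the measured TCP pose, the force, the opening and the grip force at its end, in the units of the state.
- sense(): the state, without advancing time (a new reading comes with each control period).
- capture(name): name is "scene" or "top"; returns the picture (480x640x3 uint8, blue, green, red); there is no depth.
- camera_model(name): a dict with "fx", "fy", "cx", "cy" (pixels), "world_from_camera" (4x4, takes a point from camera to world coordinates). Camera axes: x right, y up, looking along -z (the intrinsics and any distortion apply to the point x, -y, -z); pixel columns grow to the right and rows downward; lengths in mm; the calibration is good to about 2 mm. A picture is of the moment at which its call begins. camera_model takes no time and is no camera call.
- finish_job(): hands the job in; it is judged then, once.
The state is a dict: "time_s": time; "joints": joint angles; "dq": joint speeds; "tau": joint torques, N m; "eef_pos": TCP position; "ee_rot": TCP orientation; "force": force on the tool from outside, world axes, zero at the start; "wrist_torque": the same for the moment, N m; "grip_width": opening from 0.0 (shut) to 1.0 (fully open); "grip_force": force on a finger pad.
Only numpy, scipy, OpenCV 4.12 (cv2) and the standard library are available. Lean on these libraries where they do the work, as an engineer would, in place of code of your own. Each camera call takes 0.05 s, during which the arm holds its last target. There are 200 camera calls.

## Working session

There is one attempt and no reset: what is moved stays moved. The work goes in short steps, Python scripts to look and compute and a shell command to move; the robot and the scene stay as the last step left them, time stands still between calls to the robot, and variables do not carry over. Pictures are saved under pics/ and viewed, at most 10 in all, crops included, and the job is handed in when it is done.

```bash
mkdir -p pics; cat > h.py <<'E'
from rig import *
import numpy as np, cv2
from scipy.spatial.transform import Rotation as R
def ray(n,u,v):
    m=camera_model(n);T=np.array(m["world_from_camera"])
    d=np.array([(u-m["cx"])/m["fx"],-(v-m["cy"])/m["fy"],-1.])
    return T[:3,3],T[:3,:3]@d
def plane(n,u,v,z):
    o,d=ray(n,u,v);return (o+d*(z-o[2])/d[2]).round(1)
def proj(n,p):
    m=camera_model(n);T=np.linalg.inv(np.array(m["world_from_camera"]))
    q=T[:3,:3]@np.array(p,float)+T[:3,3]
    return np.array([m["cx"]+m["fx"]*q[0]/-q[2],m["cy"]-m["fy"]*q[1]/-q[2]]).round(1)
E
python3 - <<'E'
from h import *
for n in("scene","top"):
    cv2.imwrite(f"pics/{n}0.png",capture(n)); m=camera_model(n); print({k:(np.round(v,3).tolist()) for k,v in m.items()})
s=sense();print(s)
E
```

```text
{'fx': 553.142, 'fy': 553.142, 'cx': 318.733, 'cy': 250.455, 'world_from_camera': [[0.617, 0.613, -0.493, -183.983], [-0.787, 0.484, -0.383, -619.868], [0.004, 0.624, 0.781, 1183.871], [0.0, 0.0, 0.0, 1.0]]}
{'fx': 497.409, 'fy': 497.409, 'cx': 324.7, 'cy': 240.764, 'world_from_camera': [[-0.013, 0.982, -0.189, 300.247], [-1.0, -0.017, -0.018, -79.215], [-0.021, 0.188, 0.982, 1281.219], [0.0, 0.0, 0.0, 1.0]]}
{'time_s': 0.1, 'joints': array([ 9.42620464e-01,  3.13382972e-01,  1.49836490e+00, -3.05058994e-06,
        1.33098557e+00, -2.23390945e-01]), 'dq': array([-0.00131417, -0.00186463, -0.00070377,  0.00067452, -0.00216729,
       -0.00043775]), 'tau': array([ 7.66403737e-04, -4.12907803e+01, -2.60143930e+01, -2.57577876e-04,
        3.04252171e-03,  7.40357314e-05]), 'eef_pos': array([206.60457728, 482.350928  , 198.59656145]), 'ee_rot': array([-2.34243244e-04,  2.01013141e-01,  9.79588379e-01, -5.20078702e-04]), 'force': array([-0.84283022, -0.18877092, -1.22406274]), 'wrist_torque': array([ 0.03431328,  0.0262462 , -0.01212192]), 'grip_force': 0.0, 'grip_width': 0.9983023770898185}
```

View pics/scene0.png

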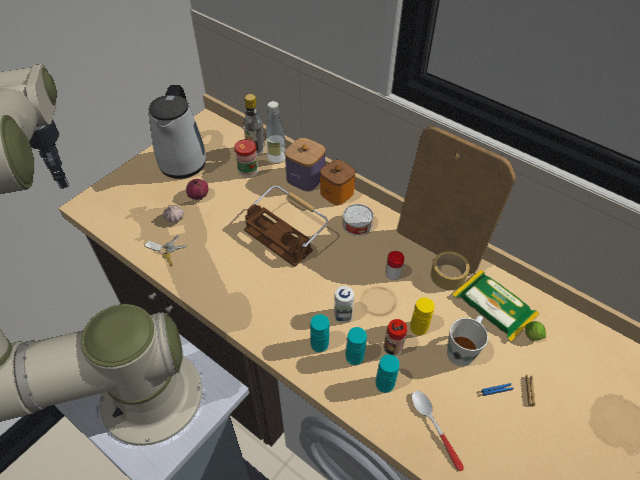

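View pics/top0.png

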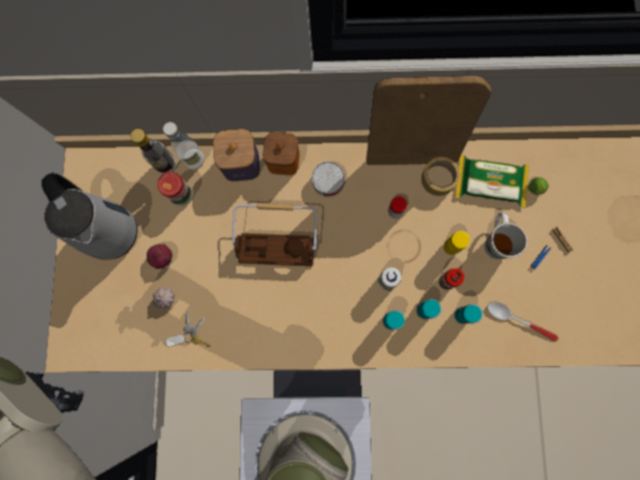

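The caddy is at top (275,248), with its bail folded away from the robot, toward +x. The candidates are:
- **Square jar:** white cap at top (391,277), scene (344,292).
- **Round jar:** red cap on a tall body at top (453,279), scene (397,328).
- **Shaker:** short with a red lid, at top (399,204), scene (396,258).
- **Large red-lidded jar:** by the kettle at top (172,187). Too big to be the round jar.
- **Turquoise and yellow jars:** decoys.

I'll enlarge both views to confirm.

```bash
python3 - <<'E'
from h import *
S=cv2.imread("pics/scene0.png");T=cv2.imread("pics/top0.png")
a=cv2.resize(S[235:405,300:440],None,fx=3.5,fy=3.5,interpolation=2)[:595]
b=cv2.resize(T[190:330,370:480],None,fx=2.7,fy=4.25,interpolation=2)
cv2.imwrite("pics/c1.png",a)
c=cv2.resize(T[195:275,225:330],None,fx=5,fy=5,interpolation=2)
d=cv2.resize(T[255:300,375:470],None,fx=525/95,fy=4.4,interpolation=2)
cv2.imwrite("pics/c2.png",np.vstack([c,d])[:600])
def blobs(n,I,name,m):
    k,l,st,ce=cv2.connectedComponentsWithStats(m.astype(np.uint8))
    for i in range(1,k):
        if st[i,4]>40: print(n,name,ce[i].round(1),st[i].tolist())
for n,I in(("scene",S),("top",T)):
    H=cv2.cvtColor(I,cv2.COLOR_BGR2HSV);h,s,v=cv2.split(H)
    blobs(n,I,"red",((h<6)|(h>173))&(s>170)&(v>80))
    blobs(n,I,"white",(s<40)&(v>150))
    blobs(n,I,"dark",(v<100)&(s>90)&(h<20))
E
```

```text
scene red [246.6 151.8] [235, 144, 21, 12, 65]
scene red [395.4 259. ] [388, 251, 16, 17, 220]
scene red [396.9 329.2] [388, 319, 19, 21, 268]
scene red [452.8 453.9] [441, 435, 22, 35, 150]
scene white [288.7  53.6] [191, 10, 189, 85, 331]
scene white [16.5 88.2] [0, 64, 41, 55, 1274]
scene white [514.8 152. ] [383, 94, 257, 118, 1755]
scene white [272.5 103.9] [268, 101, 10, 7, 51]
scene white [281.3 156.5] [278, 151, 7, 11, 44]
scene white [267.7 193.2] [254, 185, 34, 19, 69]
scene white [356.8 214.2] [343, 204, 29, 19, 396]
scene white [176.6 212.5] [171, 208, 12, 11, 76]
scene white [152.8 245.2] [145, 241, 17, 9, 92]
scene white [344.6 293.6] [335, 286, 19, 16, 189]
scene white [489.2 306.9] [466, 287, 48, 40, 490]
scene white [479.  319.3] [475, 315, 9, 12, 43]
scene white [162.3 336.7] [159, 317, 8, 38, 123]
scene white [454.8 325.9] [450, 318, 21, 20, 62]
scene white [153. 344.] [132, 323, 29, 39, 155]
scene white [176.  420.6] [89, 335, 159, 145, 7722]
scene white [ 51.5 361.6] [25, 337, 55, 49, 1932]
scene white [  6.9 377.3] [0, 353, 16, 40, 398]
scene white [422.8 406.2]
[... 2256 characters left out ...]
9]
top dark [279.8 167.1] [260, 155, 37, 21, 417]
top dark [235.2 167.1] [218, 160, 36, 10, 62]
top dark [187.4 174. ] [181, 170, 14, 11, 83]
top dark [197.2 185.6] [193, 179, 9, 16, 64]
top dark [139.  203.1] [122, 183, 30, 46, 752]
top dark [177.1 193.9] [166, 187, 18, 12, 76]
top dark [398.7 201.8] [388, 194, 21, 20, 114]
top dark [559.6 238.4] [553, 228, 16, 24, 81]
top dark [276.1 249. ] [234, 232, 88, 35, 2476]
top dark [502.9 243.1] [494, 233, 19, 21, 290]
top dark [160.1 266.9] [147, 253, 25, 26, 109]
top dark [444.6 281.9] [438, 272, 17, 18, 117]
top dark [432.3 293.5] [420, 287, 20, 15, 142]
top dark [469.8 292.9] [464, 291, 12, 5, 42]
top dark [155.6 311.2] [148, 303, 22, 15, 170]
```

View pics/c1.png

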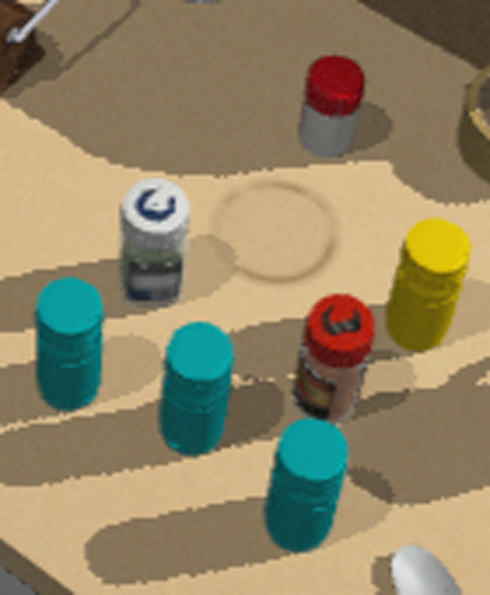

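View pics/c2.png

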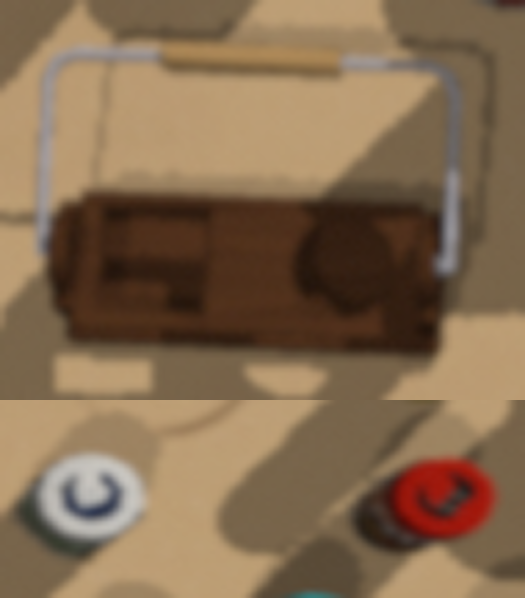

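Confirmed in the crops. The square jar is the grey jar with the white cap, at crop (155,240). The round jar is the tall one with the red cap, at (337,355). The shaker is the short one at (333,105), and the caddy's square hole is on the left (+y). Next I'll measure positions from both views.

```bash
cat >> h.py <<'E'
def tri(us,ut):
    (a,d),(b,e)=ray("scene",*us),ray("top",*ut)
    d=d/np.linalg.norm(d);e=e/np.linalg.norm(e)
    t=np.linalg.lstsq(np.c_[d,-e],b-a,rcond=None)[0]
    p,q=a+d*t[0],b+e*t[1];return ((p+q)/2).round(1),round(float(np.linalg.norm(p-q)),1)
E
python3 - <<'E'
from h import *
# cap-top centres, from crop c1 (3.5x, origin 300,235) and top crop c2 (d: 5.526x,4.4y origin 375,255)
c1=lambda x,y:(300+x/3.5-.4,235+y/3.5-.4)
d=lambda x,y:(375+x/5.526-.4,255+(y-400)/4.4-.4)
c=lambda x,y:(225+x/5-.4,195+y/5-.4)
for n,s,t,z in(("sq",c1(156,207),d(93,497),98),("rd",c1(341,324),d(443,498),105)):
    print(n,tri(s,t),plane("scene",*s,z),plane("top",*t,z))
for n,p,z in(("sqhole",c(156,259),48),("rdhole",c(348,258),48),("gripL",c(160,57),60),("gripR",c(342,63),60),
  ("wireL",c(50,75),60),("hingeL",c(42,250),60),("hingeR",c(447,268),60)):
    print(n,plane("top",*p,z))
for n,u,z in(("shaker",(398.5,203.5),76),("tq1",(395,318),105),("tq2",(430,307),105),("tq3",(470,312),105),("yel",(459,240),105),("mug",(507,240),100),("tin",(328,178),40)):print(n,plane("top",*u,z))
# scene enlargement of caddy + jar
S=cv2.imread("pics/scene0.png")
a=cv2.resize(S[180:265,235:345],None,fx=5,fy=5,interpolation=2)
b=cv2.resize(S[280:326,325:365],None,fx=9,fy=9,interpolation=2)
o=np.zeros((425,550+360,3),np.uint8);o[:425,:550]=a;o[:414,550:]=b
cv2.imwrite("pics/c3.png",cv2.resize(o,None,fx=.87,fy=.87))
E
```

```text
sq (array([ 437.7, -215.2,   94.9]), 1.2) [ 435.5 -216.    98. ] [ 437.8 -215.2   98. ]
rd (array([ 434.6, -364.7,  100.7]), 0.1) [ 432.2 -365.8  105. ] [ 434.1 -363.6  105. ]
sqhole [525.6 117.9  48. ]
rdhole [524.5  20.7  48. ]
gripL [627.8 115.3  60. ]
gripR [622.9  22.6  60. ]
wireL [619.4 171.2  60. ]
hingeL [529.  173.3  60. ]
hingeR [516.4 -29.7  60. ]
shaker [ 623.3 -242.4   76. ]
tq1 [ 340. -219.  105.]
tq2 [ 364.3 -301.7  105. ]
tq3 [ 351.4 -393.8  105. ]
yel [ 522.6 -379.2  105. ]
mug [ 521.6 -495.1  100. ]
tin [704.9 -67.1  40. ]
```

View pics/c3.png

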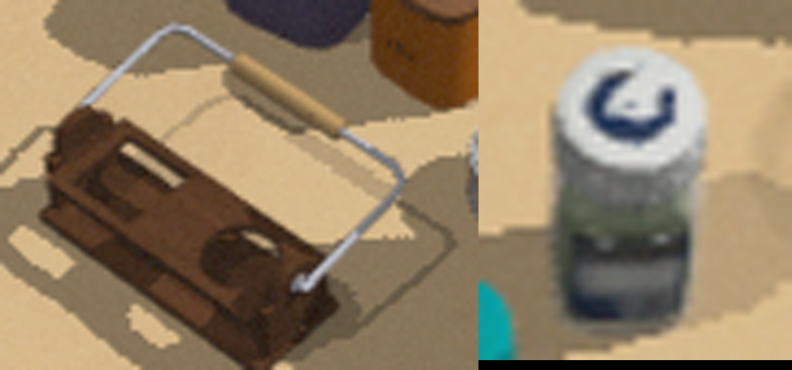

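The views agree to about 2 mm. The square jar shows a flat face to the scene camera, so its yaw is about 35°. I'll make a helper that works out the tool-frame distances.

```bash
cat > go.py <<'E'
import sys; from h import *
# usage: go.py x y z az_deg : turn first, then shift in the turned tool axes (units)
x,y,z,az=map(float,sys.argv[1:]); s=sense(); q=s["ee_rot"]; Rc=R.from_quat([*q[1:],q[0]])
a=np.radians(az); yv=np.array([np.cos(a),np.sin(a),0]); zv=np.array([0,0,-1.]); Rg=R.from_matrix(np.c_[np.cross(yv,zv),yv,zv])
d=np.array([x,y,z])-s["eef_pos"]
print("t",s["time_s"],"pos",s["eef_pos"].round(1),"turn",((Rc.inv()*Rg).as_rotvec(degrees=True)/8).round(3),
"shift after turn",(Rg.inv().apply(d)/25).round(3),"shift now",(Rc.inv().apply(d)/25).round(3),"F",s["force"].round(1),"w",round(s["grip_width"]*85.4,1),"gf",round(s["grip_force"],1))
E
python3 go.py 437 -215.5 160 35
```

```text
t 0.1 pos [206.6 482.4 198.6] turn [-0.008  0.     3.976] shift after turn [-28.152  -8.462   1.544] shift now [-19.465 -22.027   1.564] F [-0.8 -0.2 -1.2] w 85.3 gf 0.0
```

```bash
python3 -m crank '[[[0,0,0,0,0,1,85],[0,0,0,0,0,1,85],[0,0,0,0,0,1,85],[0,0,0,0,0,0.98,85],[-1,-0.3,0,0,0,0,85],[-1,-0.3,0,0,0,0,85],[-1,-0.3,0,0,0,0,85],[-1,-0.3,0,0,0,0,85]]]' 40 >/dev/null
for i in 1 2; do python3 -m crank '[[[-1,-0.3,0,0,0,0,85],[-1,-0.3,0,0,0,0,85],[-1,-0.3,0,0,0,0,85],[-1,-0.3,0,0,0,0,85],[-1,-0.3,0,0,0,0,85],[-1,-0.3,0,0,0,0,85],[-1,-0.3,0,0,0,0,85],[-1,-0.3,0,0,0,0,85]]]' >/dev/null; done
python3 -m crank '[[[-1,-0.3,0,0,0,0,85],[-1,-0.3,0,0,0,0,85],[-1,-0.3,0,0,0,0,85],[-1,-0.3,0,0,0,0,85],[-1,-0.3,0,0,0,0,85],[-1,-0.3,0,0,0,0,85],[0,0,0,0,0,0,85],[0,0,0,0,0,0,85]]]'
python3 go.py 437 -215.5 48 35
```

```text
time_s: 3.3
eef_pos: [419.2, -161.7, 198.7]
ee_rot: [-0.001, 0.462, 0.887, 0.0]
force: [-0.0, -0.3, 1.0]
grip_width: 0.995
grip_force: 0.0
t 3.3 pos [ 419.2 -161.7  198.7] turn [-0.002 -0.008 -0.009] shift after turn [-2.171 -0.651  6.027] shift now [-2.179 -0.647  6.025] F [-0.  -0.3  1. ] w 85.0 gf 0.0
```

```bash
python3 -m crank '[[[-0.73,-0.22,0,0,0,0,85],[-0.73,-0.22,0,0,0,0,85],[-0.72,-0.21,0,0,0,0,85],[0,0,1,0,0,0,85],[0,0,1,0,0,0,85],[0,0,0.5,0,0,0,85],[0,0,0,0,0,0,85],[0,0,0,0,0,0,85]]]' >/dev/null
python3 go.py 437 -215.5 48 35
python3 - <<'E'
from h import *
T=capture("top");S=capture("scene")
o=np.hstack([cv2.resize(T[235:325,345:435],(400,400),interpolation=2),cv2.resize(S[255:345,295:385],(400,400),interpolation=2)])
cv2.imwrite("pics/g1.png",o)
E
```

```text
t 4.1 pos [ 437.6 -215.3  137.2] turn [0.001 0.003 0.001] shift after turn [ 0.008 -0.023  3.57 ] shift now [ 0.01  -0.024  3.57 ] F [ 0.3 -0.6  0.6] w 85.0 gf 0.0
```

View pics/g1.png

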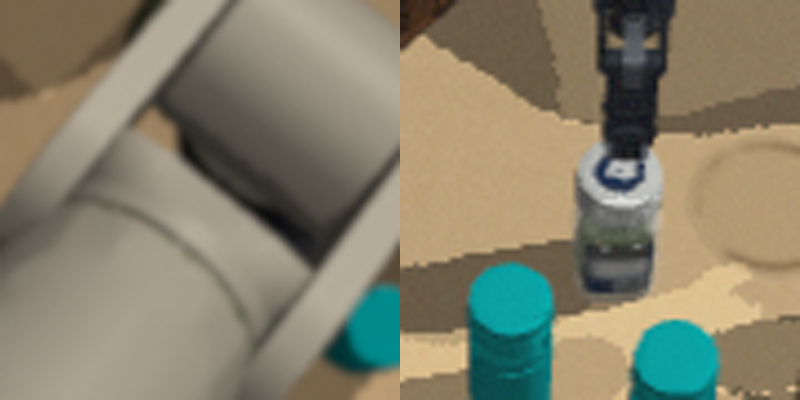

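The top view is blocked by the arm. In the scene view the near finger is centred at crop (630,145) and the cap at (620,175). I'll check that offset numerically.

```bash
python3 - <<'E'
from h import *
a=np.radians(35);v=np.array([np.cos(a),np.sin(a),0]);p=np.array([437.6,-215.3,0])
k=400/90
for d,z in((-43,150),(-57,150),(-57,180),(-50,160)): 
    q=proj("scene",p+v*d+[0,0,z]); print(d,z,q,(q-[295,255])*k+[400,0])
q=proj("scene",[437,-215.5,98]);print(q,(q-[295,255])*k+[400,0])
q=proj("scene",[437,-215.5,0]);print(q,(q-[295,255])*k+[400,0])
E
```

```text
-43 150 [344.9 295.8] [621.77777778 181.33333333]
-57 150 [344.8 301. ] [621.33333333 204.44444444]
-57 180 [345.3 293.4] [623.55555556 170.66666667]
-50 160 [345.  295.9] [622.22222222 181.77777778]
[344.4 293.2] [619.55555556 169.77777778]
[342.8 315.3] [612.44444444 268.        ]
```

```bash
python3 -m crank '[[[0.04,0,0.7,0,0,0,85],[0,0,0.7,0,0,0,85],[0,0,0.7,0,0,0,85],[0,0,0.7,0,0,0,85],[0,0,0.7,0,0,0,85],[0,0,0.05,0,0,0,85],[0,0,0,0,0,0,40],[0,0,0,0,0,0,40]]]' 30 >/dev/null
python3 -m crank '[[[0,0,0,0,0,0,40],[0,0,0,0,0,0,40],[0,0,0,0,0,0,40],[0,0,0,0,0,0,40],[0,0,0,0,0,0,40],[0,0,0,0,0,0,40],[0,0,0,0,0,0,40],[0,0,0,0,0,0,40]]]'
python3 go.py 437 -215.5 190 35
```

```text
time_s: 5.8
eef_pos: [437.5, -215.5, 49.1]
ee_rot: [0.001, 0.462, 0.887, -0.0]
force: [-0.1, -0.0, 6.3]
grip_width: 0.525
grip_force: 30.1
t 5.8 pos [ 437.5 -215.5   49.1] turn [ 0.005  0.017 -0.004] shift after turn [ 0.013 -0.018 -5.638] shift now [-1.000e-03 -1.400e-02 -5.638e+00] F [-0.1 -0.   6.3] w 44.8 gf 30.1
```

Gripped at 44.8 mm, so the pads are on the flats. Lifting and carrying to the square nest.

```bash
python3 -m crank '[[[0,0,-0.5,0,0,0,40],[0,0,-1,0,0,0,40],[0,0,-1,0,0,0,40],[0,0,-1,0,0,0,40],[0,0,-1,0,0,0,40],[0,0,-1,0,0,0,40],[0,0,-0.2,0,0,0,40],[0,0,0,0,0,0,40]]]' >/dev/null
python3 -m crank '[[[0,0,0,0,0,0.8,40],[0,0,0,0,0,0.8,40],[0,0,0,0,0,0.8,40],[0,0,0,0,0,0.8,40],[0,0,0,0,0,0.8,40],[0,0,0,0,0,0.75,40],[0,0,0,0,0,0,40],[0,0,0,0,0,0,40]]]'
python3 go.py 527.3 118 190 -3
```

```text
time_s: 7.4
eef_pos: [436.5, -214.7, 189.3]
ee_rot: [-0.001, 0.725, 0.689, -0.0]
force: [-0.8, 0.2, -0.5]
grip_width: 0.522
grip_force: 31.3
t 7.4 pos [ 436.5 -214.7  189.3] turn [-0.011 -0.008  0.016] shift after turn [13.481  2.931 -0.028] shift now [13.474  2.96  -0.017] F [-0.8  0.2 -0.5] w 44.6 gf 31.3
```

```bash
for i in 1 2; do python3 -m crank '[[[0.85,0.184,0,0,0,0,40],[0.85,0.184,0,0,0,0,40],[0.85,0.184,0,0,0,0,40],[0.85,0.184,0,0,0,0,40],[0.85,0.184,0,0,0,0,40],[0.85,0.184,0,0,0,0,40],[0.85,0.184,0,0,0,0,40],[0.85,0.184,0,0,0,0,40]]]' >/dev/null; done
python3 -m crank '[[[0,0,1,0,0,0,40],[0,0,1,0,0,0,40],[0,0,0.4,0,0,0,40],[0,0,0,0,0,0,40],[0,0,0,0,0,0,40],[0,0,0,0,0,0,40],[0,0,0,0,0,0,40],[0,0,0,0,0,0,40]]]' 
python3 go.py 527.3 118 110 -3
python3 - <<'E'
from h import *
T=capture("top");S=capture("scene")
cv2.imwrite("pics/top1.png",T);cv2.imwrite("pics/scene1.png",S)
o=np.hstack([cv2.resize(T[190:290,220:340],(360,300),interpolation=2),cv2.resize(S[165:275,230:340],(440,440),interpolation=2)[:300] if 0 else cv2.resize(S[170:270,230:340],(440,400),interpolation=2)[:300]]) if 0 else cv2.resize(S[165:275,225:335],(590,590),interpolation=2)
cv2.imwrite("pics/p1.png",o)
E
```

```text
time_s: 9.8
eef_pos: [528.6, 120.6, 130.9]
ee_rot: [0.0, 0.726, 0.688, 0.0]
force: [-0.2, -0.3, -0.4]
grip_width: 0.524
grip_force: 31.3
t 9.8 pos [528.6 120.6 130.9] turn [ 0.007 -0.    -0.003] shift after turn [-0.107 -0.045  0.836] shift now [-0.107 -0.046  0.836] F [-0.2 -0.3 -0.4] w 44.8 gf 31.3
```

View pics/p1.png

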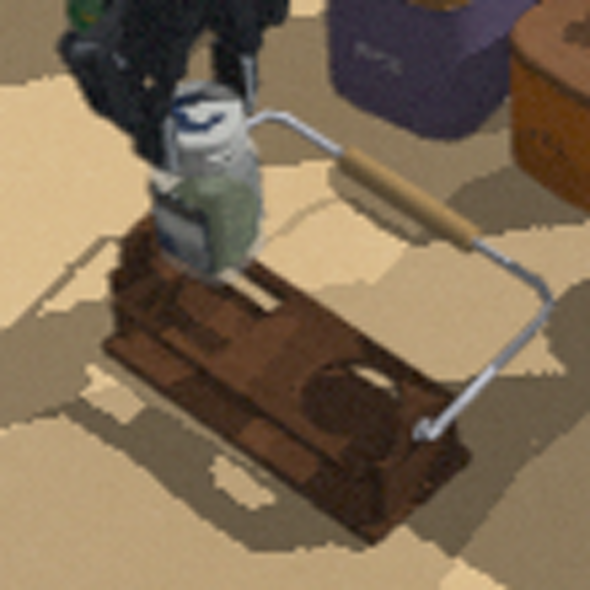

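The jar hangs over the square nest with its bottom corners at crop (163,245), (210,278) and (262,240). The flats line up with the caddy. Comparing predicted and seen pixels:

```bash
python3 - <<'E'
from h import *
k=590/110; f=lambda p:((proj("scene",p)-[225,165])*k).round(0)
t=np.radians(-3);ex=np.array([np.cos(t),np.sin(t),0]);ey=np.array([-np.sin(t),np.cos(t),0])
J=np.array([528.6,120.6,82.]);
print("jar bottom c",f(J),"corners",[f(J+23*a*ex+23*b*ey).tolist() for a in(-1,1) for b in(-1,1)],"cap top",f(J+[0,0,98]))
C=np.array([525,70,0.])
print("round c",f(C-48*ey+[0,0,48]),[f(C-48*ey+[0,0,48]+25.5*v).tolist() for v in(ex,-ex,ey,-ey)])
print("sq corners",[f(C+48*ey+[0,0,48]+26.5*(a*ex+b*ey)).tolist() for a in(-1,1) for b in(-1,1)])
print("base corners",[f(C+38*a*ex+98*b*ey).tolist() for a in(-1,1) for b in(-1,1)])
print("grip ends",[f(C+[0,0,60]+100*ex+45*b*ey).tolist() for b in(-1,1)])
E
```

```text
jar bottom c [211. 245.] corners [[211.0, 293.0], [146.0, 248.0], [275.0, 242.0], [210.0, 198.0]] cap top [196. 106.]
round c [355. 388.] [[390.0, 359.0], [320.0, 418.0], [318.0, 363.0], [393.0, 414.0]]
sq corners [[218.0, 349.0], [145.0, 297.0], [291.0, 290.0], [217.0, 240.0]]
base corners [[380.0, 544.0], [106.0, 348.0], [481.0, 455.0], [208.0, 268.0]]
grip ends [[483.0, 258.0], [355.0, 174.0]]
```

Predictions agree within about 2 mm, with the caddy about 1 mm left of my estimate. I'll nudge the jar and lower it.

```bash
python3 -m crank '[[[-0.075,-0.06,0,0,0,0,40],[0,0,0.4,0,0,0,40],[0,0,0.4,0,0,0,40],[0,0,0.4,0,0,0,40],[0,0,0.3,0,0,0,40],[0,0,0.2,0,0,0,40],[0,0,0,0,0,0,40],[0,0,0,0,0,0,40]]]' 
python3 go.py 527 118.7 59 -3
```

```text
time_s: 10.7
eef_pos: [526.5, 118.9, 87.8]
ee_rot: [-0.0, 0.726, 0.688, -0.0]
force: [-1.3, 0.3, -2.0]
grip_width: 0.521
grip_force: 31.2
t 10.7 pos [526.5 118.9  87.8] turn [-0.005  0.    -0.004] shift after turn [-0.005  0.02   1.152] shift now [-0.005  0.02   1.152] F [-1.3  0.3 -2. ] w 44.5 gf 31.2
```

Force is small with the jar's underside at 39 mm, already inside the rim. Continuing down.

```bash
python3 -m crank '[[[0,0,0.2,0,0,0,40],[0,0,0.2,0,0,0,40],[0,0,0.2,0,0,0,40],[0,0,0.2,0,0,0,40],[0,0,0.2,0,0,0,40],[0,0,0.05,0,0,0,40],[0,0,0,0,0,0,40],[0,0,0,0,0,0,40]]]' 
python3 go.py 527 118.7 59 -3
```

```text
time_s: 11.5
eef_pos: [526.9, 118.8, 61.7]
ee_rot: [0.0, 0.726, 0.688, 0.0]
force: [-1.2, -0.6, -1.2]
grip_width: 0.522
grip_force: 31.3
t 11.5 pos [526.9 118.8  61.7] turn [ 0.002 -0.    -0.004] shift after turn [-0.005  0.005  0.108] shift now [-0.005  0.005  0.108] F [-1.2 -0.6 -1.2] w 44.6 gf 31.3
```

```bash
python3 -m crank '[[[0,0,0.08,0,0,0,40],[0,0,0,0,0,0,55],[0,0,0,0,0,0,65],[0,0,0,0,0,0,65],[0,0,0,0,0,0,65],[0,0,0,0,0,0,65],[0,0,-0.4,0,0,0,70],[0,0,-0.8,0,0,0,70]]]' 
python3 -m crank '[[[0,0,-1,0,0,0,85],[0,0,-1,0,0,0,85],[0,0,-1,0,0,0,85],[0,0,-1,0,0,0,85],[-1,0,0,0,0,0,85],[-1,0,0,0,0,0,85],[-1,0,0,0,0,0,85],[-1,0,0,0,0,0,85]]]' 
python3 go.py 433.5 -364.5 190 75
python3 - <<'E'
from h import *
S=capture("scene")
cv2.imwrite("pics/p2.png",cv2.resize(S[165:275,225:335],(590,590),interpolation=2))
E
```

```text
time_s: 12.3
eef_pos: [526.0, 118.8, 89.5]
ee_rot: [-0.001, 0.726, 0.688, -0.001]
force: [-0.3, -0.5, -0.1]
grip_width: 0.814
grip_force: 0.0
time_s: 13.1
eef_pos: [521.3, 18.1, 190.5]
ee_rot: [0.0, 0.726, 0.688, 0.0]
force: [0.3, 0.0, 0.1]
grip_width: 0.994
grip_force: 0.0
t 13.1 pos [521.3  18.1 190.5] turn [ 5.000e-03  5.000e-03 -9.753e+00] shift after turn [ -0.567 -15.691   0.02 ] shift now [-15.467  -2.701   0.02 ] F [0.3 0.  0.1] w 84.9 gf 0.0
```

View pics/p2.png

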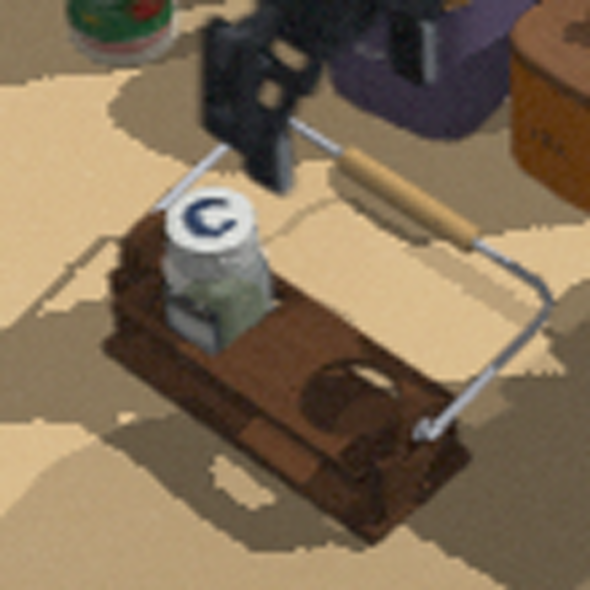

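The square jar is seated, with its cap at (211,217). Moving to the round jar.

```bash
for i in 1 2; do python3 -m crank '[[[-0.967,-0.169,0,0,0,0,85],[-0.967,-0.169,0,0,0,0,85],[-0.967,-0.169,0,0,0,0,85],[-0.967,-0.169,0,0,0,0,85],[-0.967,-0.169,0,0,0,0,85],[-0.967,-0.169,0,0,0,0,85],[-0.967,-0.169,0,0,0,0,85],[-0.967,-0.169,0,0,0,0,85]]]' >/dev/null; done
python3 -m crank '[[[0,0,0,0,0,-1,85],[0,0,0,0,0,-1,85],[0,0,0,0,0,-1,85],[0,0,0,0,0,-1,85],[0,0,0,0,0,-1,85],[0,0,0,0,0,-1,85],[0,0,0,0,0,-1,85],[0,0,0,0,0,-1,85]]]' >/dev/null
python3 -m crank '[[[0,0,0,0,0,-1,85],[0,0,0,0,0,-0.75,85],[0,0,0,0,0,0,85],[0,0,0,0,0,0,85],[0,0,0,0,0,0,85],[0,0,0,0,0,0,85],[0,0,0,0,0,0,85],[0,0,0,0,0,0,85]]]'
python3 go.py 433.5 -364.5 52 75
python3 - <<'E'
from h import *
k=590/110; f=lambda p:((proj("scene",p)-[225,165])*k).round(0)
print("cap pred",f([526.9,118.8,108]))
c2=lambda x,y:(225+x/k,165+y/k)
t=lambda x,y:(225+x/5-.4,195+y/5-.4)
print("grip",tri(c2(345,157),t(160,57)),tri(c2(473,238),t(342,63)))
# centroid of grip by colour mask, scene0/top0
for n,r in(("scene0",(285,335,185,225)),("top0",(250,300,200,212))):
    I=cv2.imread(f"pics/{n}.png");print(n,I[206,275] if n=="top0" else I[203,302])
E
```

```text
time_s: 16.35
eef_pos: [433.5, -363.7, 189.6]
ee_rot: [-0.0, 0.131, 0.991, 0.0]
force: [0.1, -0.9, -0.1]
grip_width: 1.001
grip_force: 0.0
t 16.35 pos [ 433.5 -363.7  189.6] turn [ 0.    -0.    -0.007] shift after turn [-0.01  -0.03   5.504] shift now [-0.01  -0.03   5.504] F [ 0.1 -0.9 -0.1] w 85.5 gf 0.0
cap pred [207. 213.]
grip (array([624.4, 113.2,  72.9]), 0.2) (array([617.6,  21.6,  78.2]), 1.3)
scene0 [ 79 115 141]
top0 [ 84 131 166]
```

```bash
python3 -m crank '[[[-0.01,-0.03,1,0,0,0,85],[0,0,1,0,0,0,85],[0,0,1,0,0,0,85],[0,0,0.8,0,0,0,85],[0,0,0.7,0,0,0,85],[0,0,0.6,0,0,0,85],[0,0,0.4,0,0,0,85],[0,0,0,0,0,0,85]]]' 
python3 -m crank '[[[0,0,0,0,0,0,38],[0,0,0,0,0,0,38],[0,0,0,0,0,0,38],[0,0,0,0,0,0,38],[0,0,0,0,0,0,38],[0,0,0,0,0,0,38],[0,0,0,0,0,0,38],[0,0,0,0,0,0,38]]]'
python3 -m crank '[[[0,0,-0.3,0,0,0,38],[0,0,-1,0,0,0,38],[0,0,-1,0,0,0,38],[0,0,-1,0,0,0,38],[0,0,-1,0,0,0,38],[0,0,-1,0,0,0,38],[0,0,-0.2,0,0,0,38],[0,0,0,0,0,0,38]]]'
python3 go.py 522 22.7 190 -3
```

```text
time_s: 17.15
eef_pos: [433.1, -364.0, 51.0]
ee_rot: [-0.001, 0.131, 0.991, 0.001]
force: [0.3, -0.0, 0.4]
grip_width: 0.997
grip_force: 0.0
time_s: 17.95
eef_pos: [433.9, -364.9, 53.0]
ee_rot: [0.001, 0.131, 0.991, -0.001]
force: [0.1, 0.6, 5.7]
grip_width: 0.496
grip_force: 30.5
time_s: 18.75
eef_pos: [433.5, -364.5, 189.7]
ee_rot: [0.0, 0.131, 0.991, -0.0]
force: [-0.0, 0.0, -1.0]
grip_width: 0.499
grip_force: 30.8
t 18.75 pos [ 433.5 -364.5  189.7] turn [0.000e+00 6.000e-03 9.746e+00] shift after turn [ 1.5653e+01  2.7230e+00 -1.1000e-02] shift now [ 0.601 15.877 -0.018] F [-0.  0. -1.] w 42.6 gf 30.8
```

```bash
for i in 1 2; do python3 -m crank '[[[0.0376,0.992,0,0,0,0,38],[0.0376,0.992,0,0,0,0,38],[0.0376,0.992,0,0,0,0,38],[0.0376,0.992,0,0,0,0,38],[0.0376,0.992,0,0,0,0,38],[0.0376,0.992,0,0,0,0,38],[0.0376,0.992,0,0,0,0,38],[0.0376,0.992,0,0,0,0,38]]]' >/dev/null; done
python3 -m crank '[[[0,0,0,0,0,1,38],[0,0,0,0,0,1,38],[0,0,0,0,0,1,38],[0,0,0,0,0,1,38],[0,0,0,0,0,1,38],[0,0,0,0,0,1,38],[0,0,0,0,0,1,38],[0,0,0,0,0,1,38]]]' >/dev/null
python3 -m crank '[[[0,0,0,0,0,1,38],[0,0,0,0,0,0.75,38],[0,0,0.5,0,0,0,38],[0,0,1,0,0,0,38],[0,0,0.6,0,0,0,38],[0,0,0,0,0,0,38],[0,0,0,0,0,0,38],[0,0,0,0,0,0,38]]]'
python3 go.py 522 22.7 62 -3
python3 - <<'E'
from h import *
S=capture("scene")
cv2.imwrite("pics/p3.png",cv2.resize(S[165:275,225:335],(590,590),interpolation=2))
k=590/110; f=lambda p:((proj("scene",p)-[225,165])*k).round(0)
p=sense()["eef_pos"]; r=p-[0,0,52.5]; c=.617*22,-.787*22
print("bottom c",f(r),"sides",f(r+[13.6,-17.3,0]),f(r-[13.6,-17.3,0]),"front",f(r-[17.3,13.6,0]),"top",f(r+[0,0,105]))
E
```

```text
time_s: 21.95
eef_pos: [522.2, 22.6, 137.5]
ee_rot: [0.0, 0.725, 0.689, 0.0]
force: [0.1, -0.1, -0.6]
grip_width: 0.5
grip_force: 30.9
t 21.95 pos [522.2  22.6 137.5] turn [0.006 0.001 0.003] shift after turn [ 0.004 -0.008  3.02 ] shift now [ 0.005 -0.01   3.02 ] F [ 0.1 -0.1 -0.6] w 42.7 gf 30.9
bottom c [351. 340.] sides [396. 340.] [307. 340.] front [350. 374.] top [343. 190.]
```

View pics/p3.png

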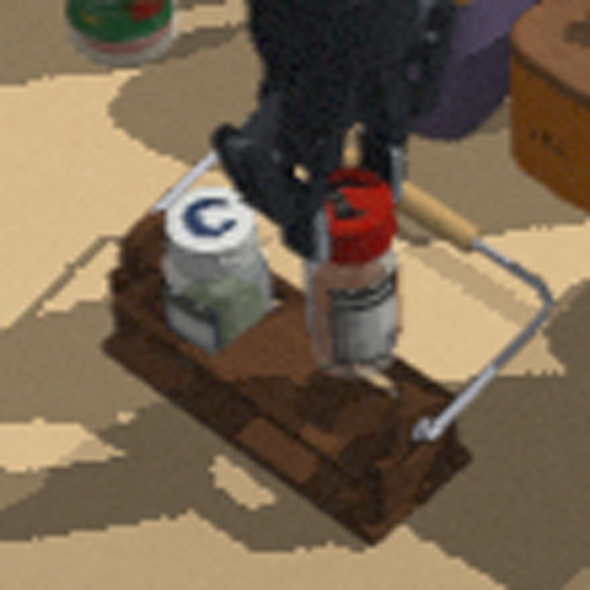

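The round jar hangs over its nest, with the bottom of its body at (355,378) against a predicted (350,374), so within about 1 mm. Lowering.

```bash
python3 -m crank '[[[0.03,-0.02,0.4,0,0,0,38],[0,0,0.4,0,0,0,38],[0,0,0.4,0,0,0,38],[0,0,0.3,0,0,0,38],[0,0,0.25,0,0,0,38],[0,0,0.2,0,0,0,38],[0,0,0,0,0,0,38],[0,0,0,0,0,0,38]]]' 
python3 go.py 522 22.7 63 -3
```

```text
time_s: 22.8
eef_pos: [521.6, 23.4, 88.5]
ee_rot: [0.0, 0.726, 0.688, 0.0]
force: [-0.1, 0.3, -0.9]
grip_width: 0.499
grip_force: 30.9
t 22.8 pos [521.6  23.4  88.5] turn [ 0.001  0.    -0.004] shift after turn [-0.026  0.019  1.02 ] shift now [-0.026  0.019  1.02 ] F [-0.1  0.3 -0.9] w 42.6 gf 30.9
```

```bash
python3 -m crank '[[[0,0,0.2,0,0,0,38],[0,0,0.2,0,0,0,38],[0,0,0.2,0,0,0,38],[0,0,0.2,0,0,0,38],[0,0,0.15,0,0,0,38],[0,0,0.07,0,0,0,38],[0,0,0,0,0,0,38],[0,0,0,0,0,0,38]]]' 
python3 go.py 522 22.7 63 -3
```

```text
time_s: 23.6
eef_pos: [521.4, 23.4, 63.0]
ee_rot: [-0.0, 0.726, 0.688, -0.0]
force: [-1.9, 1.1, 2.7]
grip_width: 0.499
grip_force: 31.1
t 23.6 pos [521.4  23.4  63. ] turn [-0.001  0.    -0.004] shift after turn [-0.027  0.025  0.   ] shift now [-0.027  0.025  0.   ] F [-1.9  1.1  2.7] w 42.6 gf 31.1
```

```bash
python3 -m crank '[[[0,0,0,0,0,0,50],[0,0,0,0,0,0,65],[0,0,0,0,0,0,65],[0,0,0,0,0,0,65],[0,0,0,0,0,0,65],[0,0,-0.4,0,0,0,65],[0,0,-0.8,0,0,0,70],[0,0,-1,0,0,0,70]]]' 
python3 -m crank '[[[0,0,-1,0,0,0,50],[0,0,-1,0,0,0,50],[0,0,-1,0,0,0,50],[-0.6,-1,0,0,0,0,50],[-0.6,-1,0,0,0,0,50],[-0.6,-1,0,0,0,0,50],[-0.6,-1,0,0,0,0,50],[-0.6,-1,0,0,0,0,50]]]' 
python3 go.py 622 69 160 -3
python3 - <<'E'
from h import *
T=capture("top");S=capture("scene")
cv2.imwrite("pics/scene2.png",S);cv2.imwrite("pics/top2.png",T)
o=np.hstack([cv2.resize(T[190:280,225:325],(400,360),interpolation=2),cv2.resize(S[175:265,235:335],(400,360),interpolation=2)])
cv2.imwrite("pics/p4.png",o)
E
```

```text
time_s: 24.4
eef_pos: [521.1, 23.4, 118.6]
ee_rot: [-0.0, 0.726, 0.688, -0.0]
force: [0.3, -0.5, 0.4]
grip_width: 0.819
grip_force: 0.0
time_s: 25.2
eef_pos: [391.6, -45.2, 193.5]
ee_rot: [0.0, 0.725, 0.688, 0.0]
force: [0.7, -0.9, 0.7]
grip_width: 0.588
grip_force: 0.0
t 25.2 pos [391.6 -45.2 193.5] turn [ 0.007  0.003 -0.002] shift after turn [5.045 8.963 1.341] shift now [5.048 8.961 1.347] F [ 0.7 -0.9  0.7] w 50.2 gf 0.0
```

View pics/p4.png

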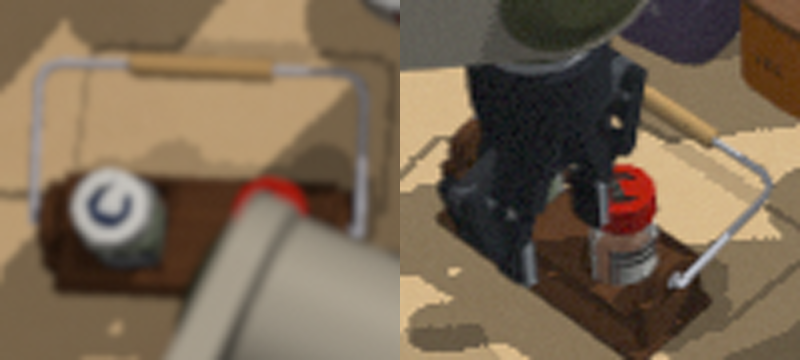

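Both jars are seated and the bail is still folded, with the grip at top crop (130,63)–(272,70). Earlier triangulation put the grip higher than 60 mm, so I'll check with the wire corners.

```bash
python3 - <<'E'
from h import *
k=590/110; f=lambda p:((proj("scene",p)-[225,165])*k).round(0)
t=np.radians(-3);ex=np.array([np.cos(t),np.sin(t),0]);ey=np.array([-np.sin(t),np.cos(t),0])
C=np.array([524.5,70.7,0.])
print("hingeR pred",f(C-101*ey+[0,0,60]),"obs 425,432")
for z in(60,68,75,82):
    r=np.sqrt(1e4-(z-60)**2); g=C+r*ex+[0,0,z]
    print(z,"scene gripR",f(g-45*ey),"gripL",f(g+45*ey),"cornerR",f(g-100*ey),"top mid",proj("top",g))
print("obs gripR 473,238 gripL 345,157 cornerR 548,298; top mid 274.8,206.2")
c2=lambda x,y:(225+x/k,165+y/k)
print(tri(c2(409,197.5),(274.8,206.2)))
E
```

```text
hingeR pred [432. 427.] obs 425,432
60 scene gripR [481. 258.] gripL [352. 174.] cornerR [563. 311.] top mid [276.2 206.9]
68 scene gripR [481. 248.] gripL [352. 164.] cornerR [563. 301.] top mid [275.8 206.3]
75 scene gripR [480. 239.] gripL [350. 155.] cornerR [562. 292.] top mid [275.4 205.9]
82 scene gripR [478. 231.] gripL [348. 147.] cornerR [561. 284.] top mid [275.1 205.7]
obs gripR 473,238 gripL 345,157 cornerR 548,298; top mid 274.8,206.2
(array([622.2,  67.6,  74. ]), 1.0)
```

Confirmed: the grip is at about (622, 68, 74) and the bail at about 0.14 rad. Moving over it.

```bash
python3 -m crank '[[[0.63,1,0,0,0,0,55],[0.63,1,0,0,0,0,55],[0.63,1,0,0,0,0,55],[0.63,1,0,0,0,0,55],[0.63,1,0,0,0,0,55],[0.63,1,0,0,0,0,55],[0.62,1,0,0,0,0,55],[0.61,1,0,0,0,0,55]]]' >/dev/null
python3 -m crank '[[[0,0.96,0,0,0,0,55],[0,0,1,0,0,0,55],[0,0,1,0,0,0,55],[0,0,0.8,0,0,0,55],[0,0,0,0,0,0,55],[0,0,0,0,0,0,55],[0,0,0,0,0,0,55],[0,0,0,0,0,0,55]]]'
python3 go.py 622 68 55 -3
python3 - <<'E'
from h import *
S=capture("scene");cv2.imwrite("pics/p5.png",cv2.resize(S[165:275,225:335],(590,590),interpolation=2))
E
```

```text
time_s: 26.9
eef_pos: [623.6, 68.4, 124.2]
ee_rot: [0.001, 0.726, 0.688, 0.001]
force: [-0.6, 0.7, 0.1]
grip_width: 0.645
grip_force: 0.0
t 26.9 pos [623.6  68.4 124.2] turn [ 0.016  0.    -0.004] shift after turn [-0.02  -0.062  2.768] shift now [-0.019 -0.068  2.767] F [-0.6  0.7  0.1] w 55.1 gf 0.0
```

View pics/p5.png

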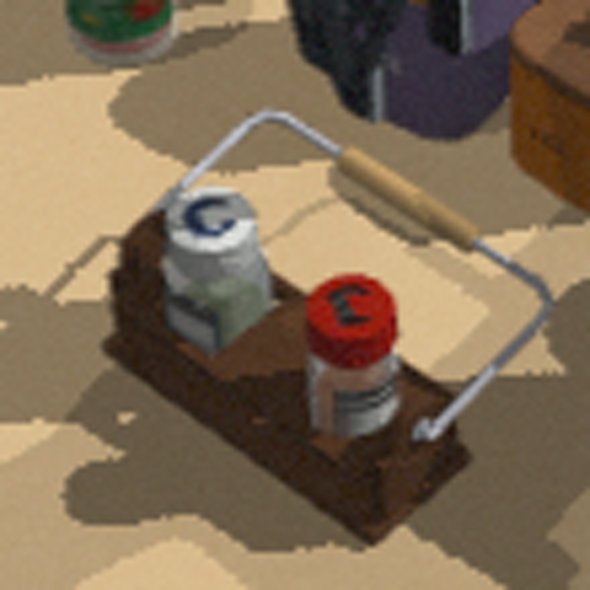

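Both jars are seated and the fingers are above the grip. Descending and closing on it.

```bash
python3 -m crank '[[[0,-0.06,0.6,0,0,0,55],[0,0,0.6,0,0,0,55],[0,0,0.6,0,0,0,55],[0,0,0.5,0,0,0,55],[0,0,0.4,0,0,0,55],[0,0,0.07,0,0,0,55],[0,0,0,0,0,0,30],[0,0,0,0,0,0,25]]]' 
python3 -m crank '[[[0,0,0,0,0,0,20],[0,0,0,0,0,0,15],[0,0,0,0,0,0,10],[0,0,0,0,0,0,5],[0,0,0,0,0,0,5],[0,0,0,0,0,0,5],[0,0,0,0,0,0,5],[0,0,0,0,0,0,5]]]' 25
python3 go.py 622 68 55 -3
```

```text
time_s: 27.75
eef_pos: [621.9, 68.4, 54.3]
ee_rot: [0.0, 0.726, 0.688, 0.0]
force: [-0.0, -0.1, 0.5]
grip_width: 0.313
grip_force: 0.0
time_s: 28.55
eef_pos: [621.5, 68.4, 53.6]
ee_rot: [0.0, 0.726, 0.688, -0.0]
force: [-0.1, -0.2, 0.4]
grip_width: 0.055
grip_force: 0.0
t 28.55 pos [621.5  68.4  53.6] turn [-0.     0.    -0.004] shift after turn [-0.015  0.022 -0.057] shift now [-0.015  0.022 -0.057] F [-0.1 -0.2  0.4] w 4.7 gf 0.0
```

The fingers closed to 4.7 mm with no contact, so they missed the bar. Looking.

```bash
python3 - <<'E'
from h import *
S=capture("scene");T=capture("top")
cv2.imwrite("pics/p6.png",cv2.resize(S[165:275,225:335],(590,590),interpolation=2));cv2.imwrite("pics/top3.png",T)
E
```

```text
(no output)
```

View pics/p6.png

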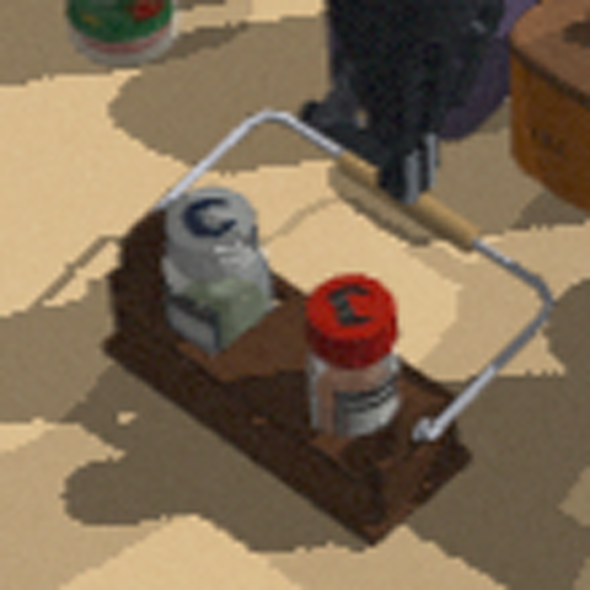

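In this view the shut fingertips end at crop (400,200), just above the bar, so they sit higher than I assumed. I've also now viewed more than the 10 pictures allowed, so from here I'll use numbers only. I'll open, go lower and close again.

```bash
python3 -m crank '[[[0,0,-0.4,0,0,0,30],[0,0,-0.2,0,0,0,50],[0,0,0,0,0,0,50],[0,0,0,0,0,0,50],[0,0,0.6,0,0,0,50],[0,0,0.3,0,0,0,50],[0,0,0.3,0,0,0,50],[0,0,0,0,0,0,30]]]' 25
python3 -m crank '[[[0,0,0,0,0,0,20],[0,0,0,0,0,0,10],[0,0,0,0,0,0,10],[0,0,0,0,0,0,10],[0,0,0,0,0,0,10],[0,0,0,0,0,0,10],[0,0,0,0,0,0,10],[0,0,0,0,0,0,10]]]'
```

```text
time_s: 29.45
eef_pos: [620.6, 68.5, 36.9]
ee_rot: [-0.001, 0.726, 0.688, -0.001]
force: [0.4, 0.7, -0.9]
grip_width: 0.431
grip_force: 0.0
time_s: 30.25
eef_pos: [621.3, 68.5, 38.5]
ee_rot: [-0.0, 0.726, 0.688, -0.0]
force: [-2.5, 0.2, -0.8]
grip_width: 0.156
grip_force: 27.1
```

The bar is gripped: reading 13 mm, 27 N. Raising the bail along a 100 mm arc and watching the forces.

```bash
python3 -m crank '[[[0,-0.03,-0.347,0,0,0,10],[0,-0.03,-0.347,0,0,0,10],[0,-0.09,-0.337,0,0,0,10],[0,-0.09,-0.337,0,0,0,10],[0,-0.147,-0.316,0,0,0,10],[0,-0.147,-0.316,0,0,0,10],[0,0,0,0,0,0,10],[0,0,0,0,0,0,10]]]' 40
python3 -c "
from h import *
s=sense();print(s['force'].round(1),s['wrist_torque'].round(2))
cv2.imwrite('pics/s30.png',capture('scene'))
a=cv2.imread('pics/scene2.png')
"
```

```text
time_s: 31.05
eef_pos: [609.1, 69.1, 89.5]
ee_rot: [0.001, 0.726, 0.688, 0.001]
force: [1.2, -0.0, 1.1]
grip_width: 0.15
grip_force: 42.2
[ 1.2 -0.   1.1] [ 0.16 -0.11 -0.01]
```

```bash
python3 -m crank '[[[0,-0.2,-0.285,0,0,0,10],[0,-0.2,-0.285,0,0,0,10],[0,-0.246,-0.246,0,0,0,10],[0,-0.246,-0.246,0,0,0,10],[0,0,0,0,0,0,10],[0,0,0,0,0,0,10],[0,0,0,0,0,0,10],[0,0,0,0,0,0,10]]]' 40
```

```text
time_s: 31.9
eef_pos: [586.7, 70.3, 115.8]
ee_rot: [0.001, 0.726, 0.688, 0.001]
force: [-0.6, 1.3, 3.1]
grip_width: 0.156
grip_force: 42.4
```

```bash
python3 -m crank '[[[0,-0.285,-0.2,0,0,0,10],[0,-0.285,-0.2,0,0,0,10],[0,-0.316,-0.147,0,0,0,10],[0,-0.316,-0.147,0,0,0,10],[0,0,0,0,0,0,10],[0,0,0,0,0,0,10],[0,0,0,0,0,0,10],[0,0,0,0,0,0,10]]]' 40
python3 - <<'E'
from h import *
S=capture("scene");S0=cv2.imread("pics/scene2.png");cv2.imwrite("pics/s70.png",S)
# caddy base motion: optical shift of near-base patch vs. before
P=cv2.imread("pics/p6.png")
a=cv2.cvtColor(cv2.resize(P,(110,110),interpolation=cv2.INTER_AREA),6)[60:105,15:95];b=cv2.cvtColor(S[165:275,225:335],6)[60:105,15:95]
print(cv2.phaseCorrelate(np.float32(a),np.float32(b)))
E
```

```text
time_s: 32.7
eef_pos: [555.7, 71.9, 132.1]
ee_rot: [-0.0, 0.726, 0.688, -0.0]
force: [-0.7, 0.3, -7.9]
grip_width: 0.153
grip_force: 41.3
((4.629775804793361, -5.969137693550948), 0.3722505270110236)
```

The tool now carries about 7.9 N, so the caddy is being pulled up. Easing down.

```bash
python3 -m crank '[[[0,0,0.12,0,0,0,10],[0,0,0,0,0,0,10],[0,0,0,0,0,0,10],[0,0,0,0,0,0,10],[0,0,0,0,0,0,10],[0,0,0,0,0,0,10],[0,0,0,0,0,0,10],[0,0,0,0,0,0,10]]]' 40
python3 -m crank '[[[0,0,0.12,0,0,0,10],[0,0,0,0,0,0,10],[0,0,0,0,0,0,10],[0,0,0,0,0,0,10],[0,0,0,0,0,0,10],[0,0,0,0,0,0,10],[0,0,0,0,0,0,10],[0,0,0,0,0,0,10]]]' 40
```

```text
time_s: 33.55
eef_pos: [555.9, 71.9, 129.5]
ee_rot: [-0.0, 0.726, 0.688, 0.0]
force: [-0.3, 0.2, -9.0]
grip_width: 0.152
grip_force: 41.3
time_s: 34.35
eef_pos: [556.0, 71.9, 126.5]
ee_rot: [0.0, 0.726, 0.688, 0.0]
force: [-0.1, -0.0, -8.6]
grip_width: 0.155
grip_force: 41.3
```

The load stays constant while lowering, so the caddy is hanging. I'll find out numerically how far its jars' caps have moved, from colour masks.

```bash
cat > caps.py <<'E'
from h import *
def cap(I):
    h,s,v=cv2.split(cv2.cvtColor(I,cv2.COLOR_BGR2HSV)); out=[]
    for m in (((h<6)|(h>173))&(s>170)&(v>80),(s<60)&(v>140)):
        m=m.astype(np.uint8); m[:165]=0;m[275:]=0;m[:,:225]=0;m[:,345:]=0
        k,l,st,ce=cv2.connectedComponentsWithStats(m)
        for i in range(1,k):
            if st[i,4]>70: out.append((ce[i].round(1).tolist(),st[i].tolist()))
    return out
if __name__=="__main__":
    P=cv2.resize(cv2.imread("pics/p6.png"),(110,110),interpolation=cv2.INTER_AREA);F=np.zeros((480,640,3),np.uint8);F[165:275,225:335]=P
    S=capture("scene");cv2.imwrite("pics/s_now.png",S)
    for n,I in(("before",F),("s30",cv2.imread("pics/s30.png")),("s70",cv2.imread("pics/s70.png")),("now",S)):print(n,cap(I))
    for z in(108,115):print(proj("scene",[522,22.7,z]),"px per mm x,y,z",[(proj("scene",np.array([522,22.7,z])+10*e)-proj("scene",[522,22.7,z])).round(2).tolist() for e in np.eye(3)])
E
python3 caps.py
```

```text
before [([290.9, 224.1], [282, 216, 17, 18, 171]), ([268.2, 195.0], [255, 185, 33, 23, 93])]
s30 [([294.4, 221.1], [285, 213, 17, 18, 167])]
s70 [([295.1, 217.2], [286, 209, 17, 18, 167]), ([269.4, 199.5], [260, 193, 19, 15, 166])]
now [([298.5, 215.8], [290, 208, 17, 18, 168]), ([272.4, 198.9], [264, 192, 19, 15, 157])]
[290.1 222.5] px per mm x,y,z [[2.5, -2.2], [-2.9, -1.8], [-0.1, -2.5]]
[290.  220.7] px per mm x,y,z [[2.5, -2.2], [-2.9, -1.8], [-0.1, -2.6]]
```

The caddy has slid about 30 mm in +x, hangs a few mm up, and the bail is near upright. I'll lower it until it stands, with the force at about zero.

```bash
for i in 1 2; do python3 -m crank '[[[0,0,0.06,0,0,0,10],[0,0,0.06,0,0,0,10],[0,0,0,0,0,0,10],[0,0,0,0,0,0,10],[0,0,0,0,0,0,10],[0,0,0,0,0,0,10],[0,0,0,0,0,0,10],[0,0,0,0,0,0,10]]]' 40 | egrep 'eef|force'; done; python3 caps.py | grep now
```

```text
eef_pos: [555.9, 71.9, 123.6]
force: [0.7, -1.4, -5.3]
grip_force: 41.6
eef_pos: [555.8, 72.0, 120.4]
force: [0.9, -0.4, -7.8]
grip_force: 41.3
now [([302.3, 214.9], [294, 207, 17, 16, 146]), ([275.2, 198.8], [268, 191, 18, 14, 85])]
```

Checking the base corners with the dark-wood mask. At the start this gave left 244, right 313 and bottom 267, exactly the base corners.

```bash
cat > base.py <<'E'
from h import *
def base(I):
    h,s,v=cv2.split(cv2.cvtColor(I,cv2.COLOR_BGR2HSV)); m=((v<100)&(s>90)&(h<20)).astype(np.uint8)
    m[:170]=0;m[290:]=0;m[:,:230]=0;m[:,350:]=0
    k,l,st,ce=cv2.connectedComponentsWithStats(m);i=1+np.argmax(st[1:,4]);ys,xs=np.where(l==i)
    P=np.c_[xs,ys]; return {"L":P[xs==xs.min()].mean(0).round(1).tolist(),"B":P[ys==ys.max()].mean(0).round(1).tolist(),"R":P[xs==xs.max()].mean(0).round(1).tolist(),"n":len(P)}
if __name__=="__main__":
    import sys
    for n in sys.argv[1:]: print(n,base(cv2.imread(f"pics/{n}.png")))
    S=capture("scene");cv2.imwrite("pics/s_now.png",S);b=base(S);print("now",b)
    for c in "LBR":print(c,plane("scene",*b[c],0))
E
python3 base.py scene0 s30 s70
```

```text
scene0 {'L': [244.0, 229.0], 'B': [294.0, 266.0], 'R': [312.0, 250.0], 'n': 2032}
s30 {'L': [248.0, 226.0], 'B': [296.5, 263.0], 'R': [316.0, 245.0], 'n': 1411}
s70 {'L': [248.0, 222.5], 'B': [298.0, 260.0], 'R': [316.0, 242.0], 'n': 1438}
now {'L': [255.0, 220.0], 'B': [305.5, 256.0], 'R': [324.0, 240.0], 'n': 1398}
L [537.9 172.3   0. ]
B [525.7 -23.5   0. ]
R [601.5 -28.4   0. ]
```

The corners at z=0 give sides of 76 and 196 mm, so the caddy is on the table, centred at (570, 72). The bar is at x 556, slightly past upright. I'll bring the bar back above the centre.

```bash
python3 -c "
from h import *
s=sense();print(s['force'].round(1),s['wrist_torque'].round(2))"
python3 -m crank '[[[0,0.1,0,0,0,0,10],[0,0.1,0,0,0,0,10],[0,0.1,-0.02,0,0,0,10],[0,0.1,-0.02,0,0,0,10],[0,0,0,0,0,0,10],[0,0,0,0,0,0,10],[0,0,0,0,0,0,10],[0,0,0,0,0,0,10]]]' 40
python3 base.py;python3 caps.py | grep now
```

```text
[ 1.   0.2 -7.4] [ 0.01 -0.09 -0.02]
time_s: 36.9
eef_pos: [565.8, 71.4, 121.4]
ee_rot: [-0.0, 0.726, 0.688, -0.0]
force: [-0.6, 0.5, -6.2]
grip_width: 0.153
grip_force: 41.5
now {'L': [256.0, 220.0], 'B': [306.0, 256.0], 'R': [323.0, 240.5], 'n': 1391}
L [539.7 170.1   0. ]
B [526.6 -24.6   0. ]
R [598.4 -27.3   0. ]
now [([303.1, 213.6], [294, 206, 17, 17, 162]), ([276.3, 197.4], [268, 190, 18, 15, 131])]
```

```bash
for i in 1 2; do python3 -m crank '[[[0,0,0.06,0,0,0,10],[0,0,0,0,0,0,10],[0,0,0,0,0,0,10],[0,0,0,0,0,0,10],[0,0,0,0,0,0,10],[0,0,0,0,0,0,10],[0,0,0,0,0,0,10],[0,0,0,0,0,0,10]]]' 40 | egrep 'eef|force'; python3 base.py; done;python3 caps.py | grep now
```

```text
eef_pos: [566.4, 71.3, 120.8]
force: [-0.1, 0.1, 5.8]
grip_force: 42.7
now {'L': [256.0, 220.0], 'B': [305.0, 256.0], 'R': [323.0, 240.0], 'n': 1401}
L [539.7 170.1   0. ]
B [524.9 -22.4   0. ]
R [599.8 -26.2   0. ]
eef_pos: [567.3, 71.3, 120.7]
force: [-0.1, 0.3, 13.8]
grip_force: 43.4
now {'L': [255.0, 220.0], 'B': [306.0, 255.0], 'R': [323.0, 240.0], 'n': 1395}
L [537.9 172.3   0. ]
B [529.2 -22.4   0. ]
R [599.8 -26.2   0. ]
now [([302.7, 214.2], [294, 207, 16, 17, 164]), ([276.3, 197.6], [268, 191, 18, 15, 138])]
```

Pressing down gives +13.8 N with no movement, so the caddy is flat on the table and the bail is upright. Now a gentle hold, then a slow lift.

```bash
python3 -m crank '[[[0,0,-0.05,0,0,0,10],[0,0,0,0,0,0,10],[0,0,0,0,0,0,10],[0,0,0,0,0,0,10],[0,0,-0.05,0,0,0,5],[0,0,-0.1,0,0,0,5],[0,0,-0.1,0,0,0,5],[0,0,-0.1,0,0,0,5]]]' 60 
python3 -m crank '[[[0,0,-0.15,0,0,0,5],[0,0,-0.2,0,0,0,5],[0,0,-0.2,0,0,0,5],[0,0,-0.2,0,0,0,5],[0,0,-0.2,0,0,0,5],[0,0,-0.2,0,0,0,5],[0,0,-0.1,0,0,0,5],[0,0,0,0,0,0,5]]]'
python3 base.py;python3 caps.py | grep now
```

```text
time_s: 39.55
eef_pos: [565.1, 71.4, 127.6]
ee_rot: [-0.001, 0.726, 0.688, -0.001]
force: [-0.4, 0.2, -8.5]
grip_width: 0.146
grip_force: 58.5
time_s: 40.35
eef_pos: [566.0, 71.4, 160.1]
ee_rot: [0.0, 0.726, 0.688, 0.0]
force: [0.8, 0.2, -8.6]
grip_width: 0.146
grip_force: 58.6
now {'L': [253.0, 212.5], 'B': [304.5, 247.0], 'R': [321.0, 232.0], 'n': 1486}
L [556.  196.5   0. ]
B [548.5  -1.6   0. ]
R [619.4  -3.8   0. ]
now [([302.2, 204.4], [293, 197, 17, 17, 169]), ([275.3, 187.7], [266, 181, 19, 15, 154])]
```

The caddy is off the table and carried: 8.6 N, and the base rose by the expected 9 px or so. Lifting the remaining 60 mm and settling.

```bash
python3 -m crank '[[[0,0,-0.15,0,0,0,5],[0,0,-0.25,0,0,0,5],[0,0,-0.4,0,0,0,5],[0,0,-0.4,0,0,0,5],[0,0,-0.4,0,0,0,5],[0,0,-0.4,0,0,0,5],[0,0,-0.25,0,0,0,5],[0,0,-0.1,0,0,0,5]]]' >/dev/null
for i in 1 2; do python3 -m crank '[[[0,0,0,0,0,0,5],[0,0,0,0,0,0,5],[0,0,0,0,0,0,5],[0,0,0,0,0,0,5],[0,0,0,0,0,0,5],[0,0,0,0,0,0,5],[0,0,0,0,0,0,5],[0,0,0,0,0,0,5]]]';done
python3 base.py|head -1;python3 caps.py | grep now
python3 - <<'E'
from h import *
from base import base
b=base(cv2.imread("pics/s_now.png"))
for c in "LBR":print(c,plane("scene",*b[c],98))
t=np.radians(-3.3);ex=np.array([np.cos(t),np.sin(t),0]);ey=np.array([-np.sin(t),np.cos(t),0])
C=np.array([567,72,98.])
for a,d in((-1,1),(-1,-1),(1,-1)):print("pred",proj("scene",C+38*a*ex+98*d*ey))
print("caps pred rd",proj("scene",C-48*ey+[0,0,115]),"sq",proj("scene",C+48*ey+[0,0,108]))
print(sense()["dq"].round(4))
E
```

```text
time_s: 42.05
eef_pos: [565.8, 71.4, 218.5]
ee_rot: [-0.0, 0.726, 0.688, -0.0]
force: [-0.0, -0.2, -8.5]
grip_width: 0.147
grip_force: 58.7
time_s: 42.85
eef_pos: [565.8, 71.4, 218.5]
ee_rot: [-0.0, 0.726, 0.688, -0.0]
force: [-1.0, -0.3, -8.9]
grip_width: 0.148
grip_force: 58.7
now {'L': [252.0, 197.0], 'B': [303.5, 233.0], 'R': [322.0, 217.5], 'n': 1560}
now [([302.0, 188.1], [293, 180, 17, 18, 186]), ([274.4, 171.4], [265, 165, 19, 15, 155])]
L [535.3 169.6  98. ]
B [522.3 -21.5  98. ]
R [594.2 -26.   98. ]
pred [251.2 196.7]
pred [304.4 233.1]
pred [323.8 216.7]
caps pred rd [299.1 184.2] sq [271.6 168.6]
[-0.0018 -0.0008  0.0016 -0.0013  0.0006 -0.0004]
```

The base corners match a level caddy at 98 mm to about 1 px, both caps are in place and everything is still. Handing in.

```bash
python3 -c "
from rig import *
print(finish_job())"
```

```text
the job is handed in; nothing more can be done
None
```

I handed the job in with both jars in their nests and the caddy held level and still about 98 mm up by the grip, though no verdict came back; swinging the bail up briefly lifted the caddy and slid it about 45 mm before I set it flat again, and I viewed 12 pictures against the limit of 10.

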